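# Load the blue filter into the illuminator's filter slide

## Task

Load the blue filter into the illuminator: take it from the storage block, set it down flat on the bare metal of the drawn-out filter slide, beside the round pocket, and slide it gently along (the back rail guides it) until it drops into the pocket and lies flat. Then let go of it and push the slide in until it is fully home. Never force the filter: do not press it hard against the illuminator or drag the stiff slide along with it; and leave the amber filter in its place.

Things in the scene. Friction and masses are not known exactly. Their poses are not given: they have to be found in the camera images.
- light_source: Illuminator, fixed: white lamp box (112 mm wide, 79 high), low grey gate (98 wide, 42 high, 70 deep; light socket on it rises to 64), guide bed with the filter slide drawn out. Origin: bench top, under the middle of the gate's face where the slide comes out. +y points into gate and box, -y outward along the slide, +x to the back rail, z up. The offsets of all entries are in these axes.
- slide_mouth (a point): Middle of the slide's flat top face at the gate's face: (0, 0, 20) mm. The slide is a metal bar 52 mm wide along y. Its one round pocket, 42 mm wide and 3.5 deep, is on the middle line x = 0. How far the slide is drawn out is NOT measured: at the start the pocket's centre lies anywhere from y = -70 to -105 mm. All else from the gate to 65 mm outward of the pocket is bare flat.
- rail_face (a point): Mid-length point of the back rail's face, (20.4, -75, 20) mm; the rail runs along y from -150 to 0 and stands 3 mm above the slide. A filter sliding against it is 0.4 mm behind the pocket's middle line and drops in. A light load (about 4 N down, 2 N on the rail) is enough; metal on metal, friction about 0.3; the slide stays put unless the filter catches and is forced on (22 N).
- home_seat (a point): Centre of the seated filter when the slide is fully home at its stop: (0, 35, 22) mm, under the socket. The slide goes in along +y with about 23 N of friction and stays where it is left. Its knob: black, upright, round, 18 mm wide, z = 25 to 39 mm, on x = 0, 80 mm outward (-y) of the pocket's centre. Slot above the slide 9.5 mm: a seated filter (7.5 proud) passes, an unseated one does not.
- blue_filter_center (a point): Blue glass filter in a round metal mount, 45 g, 11 mm high; point: its centre, half-way up. Flat dark flange 40 mm wide, 4 thick; above it a knurled collar 30 mm wide, 7 high, to be gripped from above. At first flat in a 2 mm deep recess of a black block, underside 12 mm above the bench. Centre at z = 25.5 mm when it lies on the slide, 22 when in the pocket. Reported again once released.
- amber_filter_center (a point): Amber filter, same mount and point, in the other recess of the fixed storage block (62 x 130 x 14 mm, recesses 66 mm apart). To be left alone. Clear of the work but in the arm's way: a microscope about 0.4 m tall behind the illuminator (world x from 0.55, y 0.05 to 0.25 m), a desk lamp left of it, a magnifier (0.54, -0.31), an open slide box (0.43, -0.49).
There are look-alikes about, which are no part of the job. Leave any green look-alike of the part that bears blue_filter_center alone.

How it is judged:
By the outcome, as a careful person would: the job done as asked, in the order asked, and still so for the second after the job is handed in, with the robot touching nothing.
It also fails if it takes over 72 s, if anything falls off the work surface, if the arm or the gripper's body presses on something with over 40 N, if the wrist force passes 120 N, or if a joint passes its speed limit or range.

## Robot

A 6-joint arm with a two-finger parallel gripper is mounted at the origin on a cart in front of the work surface, level with it; the furniture and walls round the work are solid. World frame = base frame: x ahead of the robot, y to its left, z up, the work surface at z = 0. Lengths are in mm, angles in degrees, forces in N, time in s.
With the tool pointing down it reaches from about 400 to 825 mm from the base axis. Payload 7 kg.
Tool frame: the origin (TCP) lies midway between the tips of the shut fingers; the grasp point (between the pads) lies 19 mm behind it (manip.hold_point_z is the distance from the TCP to the grasp point, in mm); y points along the fingers, x is the direction in which the jaws open and shut, and the axes are right-handed (so a half turn about y gives the same grasp; the last joint's range is limited). The gripper opens to 85 mm and grips with 20 to 120 N. Pads are 22 mm wide; open, the fingers measure 114 mm over their backs; the gripper's body (76 mm by 85 mm) begins 54 mm behind the grasp point. The pads swing forward as they close: fully open they stand 13 mm farther back than shut.
Start: joints at [-58.264, 20.546, 0.682, 0, -70.136, -16.507], TCP at [177.284, -651.28, 231.302] pointing down, gripper open.
Joint ranges: [-176.03, 176.03], [-82.01, 121.73], [-58.28, 71.71], [-173.87, 95.51], [-174.79, -0.11], [-173.66, 173.66]. Speed limits (degrees/s): [136.94, 136.94, 172.46, 180, 180, 180].

## Interface

Orientations are given as a 3x3 rotation matrix whose columns are the frame's x, y, z axes.
In Python, from plant import monitor, grab_frame, get_calibration, manip gives the robot as it stands.
- The arm moves only by the tool move_arm, never from a script. Its argument "rows" is one flat list of numbers, 5 for each row, row after row: the shift along the tool's x, y, z in m, then the turn about the tool's y in rad, then the finger opening in m, from 0 to 0.0854. In form: [x, y, z, turn, hand, x, y, z, turn, hand, ...]. A call has exactly 5 rows; each row is the pose to reach, as a shift and turn from the pose commanded when the call began, along the tool's axes at that moment; what a row does not reach only later rows make up. A row lasts 1/8 s, in which the tool goes at most 62.5 mm and 10.7 degrees, less where a joint would pass 70% of its speed; a pose out of reach is approached as far as the arm can. A call with a gripper value outside its range is refused whole. The fingers move at their own pace and stop on an object; "grip_force" is the grip in N (left out, the last holds). Time passes only in rows, so rows that repeat a pose let the fingers close, or fill a call up. It gives the time, the measured TCP pose, the force and the opening at its end, in the units of the state.
- monitor.sense(): the state, without advancing time (a new reading comes with each control period).
- grab_frame(name): name is "scene" or "top" or "wrist"; returns the picture (420x560x3 uint8, red, green, blue); there is no depth.
- get_calibration(name): a dict with "fx", "fy", "cx", "cy" (pixels), "extrinsics" (4x4, takes a point from camera to world coordinates). Camera axes: x right, y up, looking along -z (the intrinsics and any distortion apply to the point x, -y, -z); pixel columns grow to the right and rows downward; lengths in mm; the calibration is good to about 2 mm. A picture is of the moment at which its call begins: read the wrist's pose just before it. get_calibration takes no time and is no camera call; for the wrist camera it gives the pose at the moment of the call.
- manip.job_done(): hands the job in, once; it reports no verdict.
The state is a dict: "clock": time; "q": joint angles; "qvel": joint speeds; "joint_efforts": joint torques, N m; "ee_pos": TCP position; "orientation": TCP orientation; "wrist_force": force on the tool from outside, world axes, zero at the start; "torque": the same for the moment, N m; "grip_width": opening from 0.0 (shut) to 1.0 (fully open).
Only numpy, scipy, OpenCV 4.12 (cv2) and the standard library are available. Lean on these libraries where they do the work, as an engineer would, in place of code of your own. Each camera call takes 0.05 s, during which the arm holds its last target.

## Working session

There is one attempt and no reset: what is moved stays moved. The work goes in short steps, Python scripts to look and compute and a tool call to move; the robot and the scene stay as the last step left them, time stands still between calls to the robot, and variables do not carry over. Pictures are saved under pics/ and viewed, and the job is handed in when it is done.

Besides the shell and the picture viewer there is one more tool, called as name(argument=value, ...) on one line, values as JSON. move_arm: Moves the arm, as the interface text tells. Its arguments: {"type":"object","properties":{"rows":{"type":"array","items":{"type":"number"}},"grip_force":{"type":"number"}},"required":["rows"]}

```bash
ls; mkdir -p pics
cat > h.py <<'E'
import numpy as np, cv2
from plant import monitor, grab_frame, get_calibration, manip
def save(img,n): cv2.imwrite('pics/'+n,cv2.cvtColor(img,cv2.COLOR_RGB2BGR))
E
python3 - <<'E'
from h import *
np.set_printoptions(precision=3,suppress=True)
s=monitor.sense(); print({k:(np.round(v,3) if not isinstance(v,dict) else v) for k,v in s.items()})
for n in('scene','top','wrist'):
    c=get_calibration(n); print(n,c)
    save(grab_frame(n),n+'0.png')
E
```

```text
pics
{'clock': np.float64(0.0), 'q': array([-58.265,  20.59 ,   0.635,  -0.02 , -70.135, -16.507]), 'qvel': array([-0.083,  0.075,  0.041, -0.064, -0.086, -0.021]), 'joint_efforts': array([  0.001, -58.333,  29.341,   6.936,  -0.006,   0.   ]), 'ee_pos': array([ 177.152, -650.851,  230.389]), 'orientation': array([[-0.263, -0.001, -0.965],
       [ 0.965,  0.002, -0.263],
       [ 0.002, -1.   ,  0.   ]]), 'wrist_force': array([ 0.121, -0.765, -0.076]), 'torque': array([-0.007, -0.014, -0.015]), 'grip_width': np.float64(1.0)}
scene {'fx': 408.2724411986821, 'fy': 408.2724411986821, 'cx': 278.83095685726926, 'cy': 213.40395069831197, 'extrinsics': array([[ -0.784,   0.395,  -0.479,  52.657],
       [ -0.62 ,  -0.473,   0.626, 484.516],
       [  0.02 ,   0.788,   0.616, 573.251],
       [  0.   ,   0.   ,   0.   ,   1.   ]])}
top {'fx': 530.1855339938746, 'fy': 530.1855339938746, 'cx': 284.94175705544825, 'cy': 209.99676437862266, 'extrinsics': array([[  -0.03 ,    0.997,   -0.067,  395.064],
       [  -0.999,   -0.029,    0.017,  -43.456],
       [   0.015,    0.068,    0.998, 1064.878],
       [   0.   ,    0.   ,    0.   ,    1.   ]])}
wrist {'fx': 342.87561924260615, 'fy': 342.87561924260615, 'cx': 285.5042058122989, 'cy': 208.64736269616137, 'extrinsics': array([[  -0.262,   -0.93 ,   -0.257,  111.454],
       [   0.965,   -0.252,   -0.071, -668.308],
       [   0.001,   -0.267,    0.964,  372.359],
       [   0.   ,    0.   ,    0.   ,    1.   ]])}
```

View pics/scene0.png

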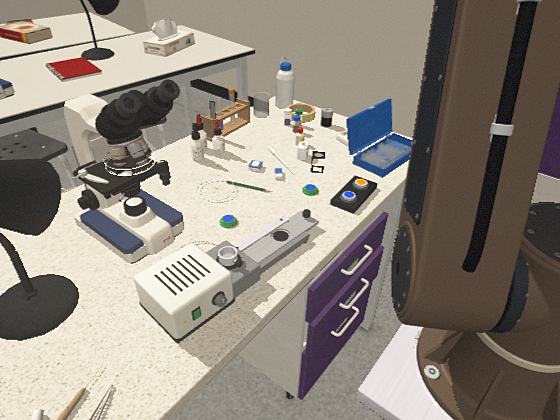

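View pics/top0.png

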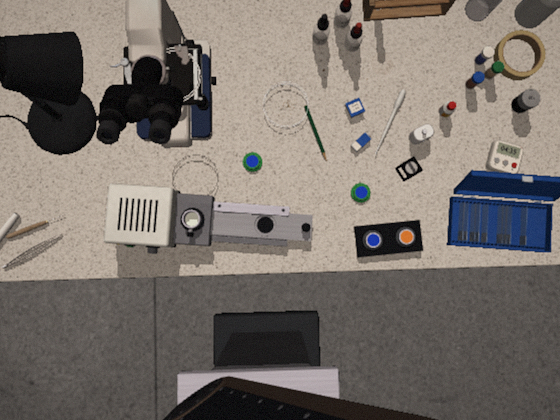

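View pics/wrist0.png

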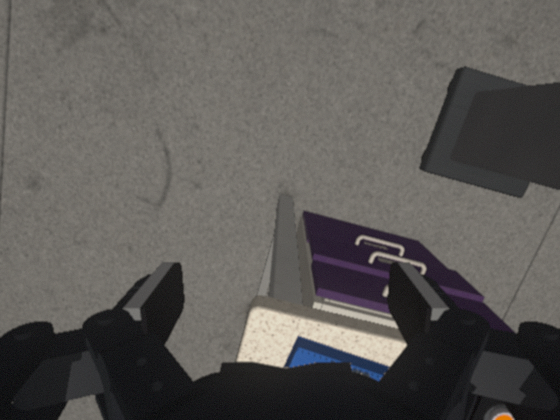

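```bash
cat >> h.py <<'E'
def ray(c,u,v):
    T=c['extrinsics']; d=T[:3,:3]@np.array([(u-c['cx'])/c['fx'],-(v-c['cy'])/c['fy'],-1]); return T[:3,3],d/np.linalg.norm(d)
def onz(c,u,v,z):
    o,d=ray(c,u,v); return o+d*(z-o[2])/d[2]
def tri(rays):
    A=np.zeros((3,3));b=np.zeros(3)
    for o,d in rays:
        P=np.eye(3)-np.outer(d,d);A+=P;b+=P@o
    p=np.linalg.solve(A,b); return p,[np.linalg.norm((np.eye(3)-np.outer(d,d))@(p-o)) for o,d in rays]
def proj(c,p):
    T=c['extrinsics'];q=T[:3,:3].T@(np.asarray(p)-T[:3,3]);return np.array([c['cx']+c['fx']*q[0]/-q[2],c['cy']-c['fy']*q[1]/-q[2]])
E
python3 - <<'E'
from h import *
np.set_printoptions(precision=1,suppress=True)
t=cv2.imread('pics/top0.png'); s=cv2.imread('pics/scene0.png')
cv2.imwrite('pics/topz.png',cv2.resize(t[170:280,90:440],None,fx=2.28,fy=2.28,interpolation=cv2.INTER_CUBIC))
ct=get_calibration('top');cs=get_calibration('scene')
for n,im,c in(('top',t,ct),('scene',s,cs)):
    hsv=cv2.cvtColor(im,cv2.COLOR_BGR2HSV)
    for col,lo,hi in(('blue',(108,150,120),(128,255,255)),('amber',(8,150,150),(22,255,255))):
        m=cv2.inRange(hsv,lo,hi)
        k,l,st,ce=cv2.connectedComponentsWithStats(m)
        for i in range(1,k):
            if 15<st[i,4]<400: print(n,col,st[i,4],ce[i],onz(c,*ce[i],23))
for p in((213,222),(265,225),(305,228),(312,227)): print(p,onz(ct,*p,20))
E
```

```text
top blue 53 [478.3  75.4] [ 725.8 -458.9   23. ]
top blue 26 [352.7 101.4] [ 679.1 -203.1   23. ]
top blue 26 [357.2 112. ] [ 657.2 -211.3   23. ]
top blue 86 [363.2 139.4] [ 601.6 -221.3   23. ]
top blue 101 [251.9 160.8] [564.6   1.3  23. ]
top blue 100 [360.9 191.9] [ 496.8 -212.6   23. ]
top blue 47 [476.2 192.7] [ 488.6 -441.7   23. ]
top blue 103 [373.  239.7] [ 401.7 -232.6   23. ]
top amber 106 [406.2 236.3] [ 406.5 -298.3   23. ]
scene blue 16 [285.8  64.1] [1078.4 -877.3   23. ]
scene blue 26 [383.8 108.6] [ 563.  -737.8   23. ]
scene blue 16 [377.9 112.9] [ 561.9 -694.7   23. ]
scene blue 139 [371.3 126.1] [ 532.1 -594.    23. ]
scene blue 135 [358.9 140.4] [ 515.1 -488.3   23. ]
scene blue 90 [364.3 164.7] [ 437.4 -379.4   23. ]
scene blue 22 [278.5 170.6] [ 590.4 -212.2   23. ]
scene blue 39 [310.  186.9] [ 487.2 -203.6   23. ]
scene blue 41 [348.6 194. ] [ 400.7 -237.7   23. ]
scene blue 55 [227.8 218. ] [554.9   8.1  23. ]
scene amber 31 [24.3 27. ] [2402.9 -447.3   23. ]
scene amber 27 [23.7 36.9] [2231.8 -362.5   23. ]
scene amber 36 [360.7 181.6] [ 405.1 -302.8   23. ]
(213, 222) [445.8  81.1  20. ]
(265, 225) [436.9 -21.   20. ]
(305, 228) [428.7 -99.7  20. ]
(312, 227) [ 430.3 -113.6   20. ]
```

View pics/topz.png

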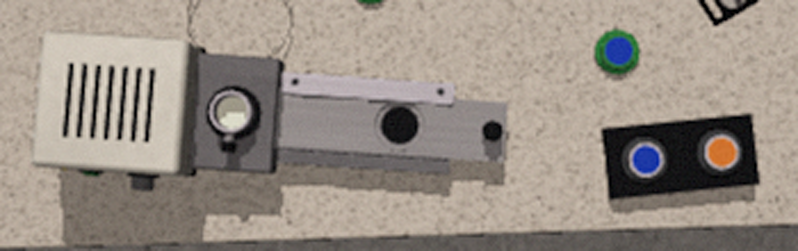

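move_arm(rows=[0.034,0.003,-0.033,0.072,0.0854,0.068,0.006,-0.066,0.144,0.0854,0.102,0.009,-0.099,0.216,0.0854,0.136,0.012,-0.132,0.288,0.0854,0.17,0.015,-0.165,0.36,0.0854], grip_force=30)

```text
clock: 0.78
ee_pos: [292.3, -442.5, 216.1]
orientation: [[0.097, -0.0, -0.995], [0.995, 0.0, 0.097], [0.0, -1.0, 0.0]]
wrist_force: [0.8, 0.5, 0.8]
grip_width: 0.998
```

```bash
cat >> h.py <<'E'
def st(): 
    s=monitor.sense(); R=np.array(s['orientation']);p=np.array(s['ee_pos']); return s,R,p
E
python3 - <<'E'
from h import *
np.set_printoptions(precision=3,suppress=True)
s,R,p=st();print(p,R,s['clock'],R.T@(np.array([400,-234,200])-p))
c=get_calibration('wrist'); print(proj(c,p))
E
```

```text
[ 292.288 -442.463  216.071] [[ 0.097 -0.    -0.995]
 [ 0.995  0.     0.097]
 [ 0.    -1.     0.   ]] 0.775 [217.89   16.094 -87.074]
[284.515 270.325]
```

move_arm(rows=[0.044,0.004,-0.018,0,0.0854,0.088,0.008,-0.036,0,0.0854,0.132,0.012,-0.054,0,0.0854,0.176,0.016,-0.07,0,0.0854,0.218,0.016,-0.087,0,0.0854])

```text
clock: 1.4
ee_pos: [399.1, -233.5, 200.1]
orientation: [[0.094, -0.0, -0.996], [0.996, 0.0, 0.094], [0.0, -1.0, 0.0]]
wrist_force: [0.9, -0.6, -0.1]
grip_width: 1.001
```

Run:
```python
from h import *
np.set_printoptions(precision=3,suppress=True)
c=get_calibration('wrist');save(grab_frame('wrist'),'w1.png')
s,R,p=st();print(p,R,s['clock'])
np.save('c1.npy',c,allow_pickle=True)
```

```text
[ 401.129 -230.888  200.376] [[ 0.093  0.001 -0.996]
 [ 0.996  0.001  0.093]
 [ 0.001 -1.    -0.001]] 1.45
```

View pics/w1.png

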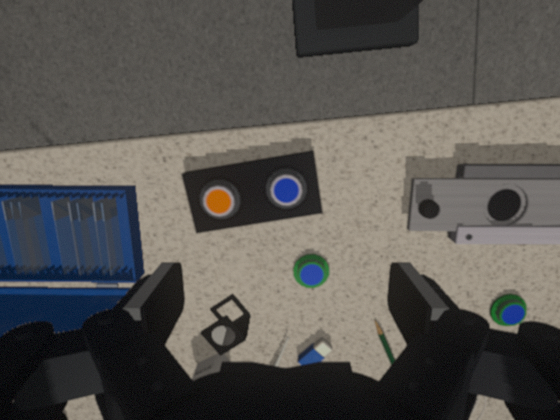

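```bash
cat >> h.py <<'E'
import pickle
def shot(n):
    c=get_calibration('wrist');im=grab_frame('wrist');save(im,n+'.png');pickle.dump(c,open(n+'.pkl','wb'));return c,im
def load(n): return pickle.load(open(n+'.pkl','rb')),cv2.imread('pics/'+n+'.png')
E
python3 - <<'E'
from h import *
shot('w2'); s,R,p=st();print(p,s['clock'],s['qvel'])
E
```

```text
[ 400.37007489 -232.36584335  200.4072454 ] 1.5 [-3.37644765  0.39714853  0.16439798  0.29217066 -0.51757284  4.42404788]
```

move_arm(rows=[0.04,0.02,0,0,0.0854,0.08,0.04,0,0,0.0854,0.11,0.05,0,0,0.0854,0.11,0.05,0,0,0.0854,0.11,0.05,0,0,0.0854])

```text
clock: 2.12
ee_pos: [409.4, -125.8, 150.5]
orientation: [[0.094, 0.0, -0.996], [0.996, -0.0, 0.094], [-0.0, -1.0, -0.0]]
wrist_force: [0.3, -0.8, 0.2]
grip_width: 0.998
```

Run:
```python
from h import *
shot('w3'); s,R,p=st();print(p,R,s['clock'],s['qvel'])
```

```text
[ 409.41914889 -126.06102865  150.56480025] [[ 9.44182704e-02  3.48829334e-04 -9.95532555e-01]
 [ 9.95532616e-01 -4.69905471e-05  9.44182597e-02]
 [-1.38447607e-05 -9.99999938e-01 -3.51707745e-04]] 2.175 [-0.63739613  0.00390519  0.07952788 -0.08402508  0.05565241 -0.16927908]
```

View pics/w3.png

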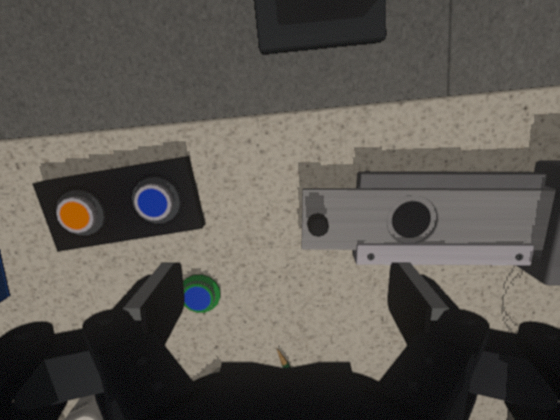

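move_arm(rows=[0.03,0.0,0,0,0.0854,0.06,0.0,0,0,0.0854,0.09,0.0,0,0,0.0854,0.1,0.0,0,0,0.0854,0.1,0.0,0,0,0.0854])

```text
clock: 2.8
ee_pos: [418.8, -26.3, 150.4]
orientation: [[0.094, 0.0, -0.996], [0.996, 0.0, 0.094], [0.0, -1.0, -0.0]]
wrist_force: [0.2, 0.3, -0.2]
grip_width: 0.996
```

Run:
```python
from h import *
c,im=shot('w4'); s,R,p=st();print(p,s['clock'])
for n in('w2','w3','w4'):
    c,im=load(n); hsv=cv2.cvtColor(im,cv2.COLOR_BGR2HSV)
    for col,lo,hi in(('blue',(108,150,100),(128,255,255)),('amber',(8,150,150),(22,255,255))):
        m=cv2.inRange(hsv,lo,hi); k,l,stt,ce=cv2.connectedComponentsWithStats(m)
        for i in range(1,k):
            if 250<stt[i,4]<1500: print(n,col,stt[i],ce[i].round(1),onz(c,*ce[i],23).round(1))
```

```text
[418.67319261 -26.57611686 150.33467212] 2.85
w2 blue [271 176  23  23 421] [281.9 187.3] [ 400.3 -233.7   23. ]
w2 blue [ 37 195  22  70 583] [ 46.7 226.7] [ 417.9 -467.1   23. ]
w2 blue [113 194  19  81 636] [121.8 230.2] [ 428.4 -394.7   23. ]
w2 blue [297 263  22  20 343] [307.7 272.2] [ 490.6 -216.    23. ]
w2 blue [499 303  21  19 303] [509.1 311.9] [556.2  -8.   23. ]
w2 amber [203 187  24  24 438] [214.2 198.5] [ 405.1 -299.4   23. ]
w3 blue [138 189  29  27 597] [151.9 202.3] [ 400.3 -233.4   23. ]
w3 blue [185 287  25  23 451] [196.9 298.1] [ 489.7 -211.2   23. ]
w3 amber [ 60 202  29  27 611] [ 74.1 215.1] [ 405.  -299.1   23. ]
w4 blue [ 15 189  29  27 606] [ 28.7 202.3] [ 400.3 -233.2   23. ]
w4 blue [ 76 287  25  23 446] [ 88.1 298. ] [ 490.  -206.8   23. ]
w4 blue [316 333  24  21 392] [327.6 342.6] [555.4  -0.   23. ]
```

View pics/w4.png

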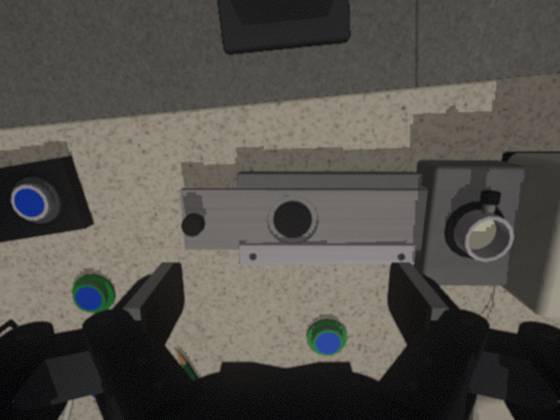

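Run:
```python
from h import *
L=[load(n) for n in('w2','w3','w4')]
for nm,px in(('blue',[(281.9,187.3),(151.9,202.3),(28.7,202.3)]),('amber',[(214.2,198.5),(74.1,215.1)])):
    p,r=tri([ray(c,*q) for (c,_),q in zip(L,px)]);print(nm,p.round(1),np.round(r,2))
c,im=load('w4')
cv2.imwrite('pics/w4z.png',cv2.resize(im[160:275,170:435],None,fx=3,fy=3,interpolation=cv2.INTER_CUBIC))
c,im=load('w3')
cv2.imwrite('pics/w3z.png',cv2.resize(im[150:275,290:555],None,fx=3,fy=3,interpolation=cv2.INTER_CUBIC))
```

```text
blue [ 400.4 -233.7   22.4] [0.03 0.03 0.03]
amber [ 405.2 -299.5   22.3] [0.05 0.05]
```

View pics/w4z.png

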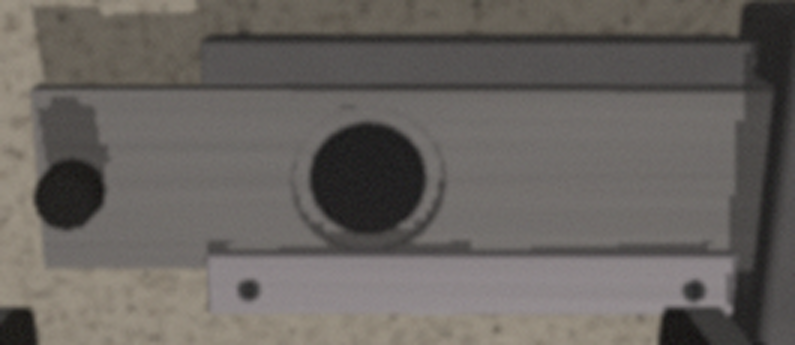

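View pics/w3z.png

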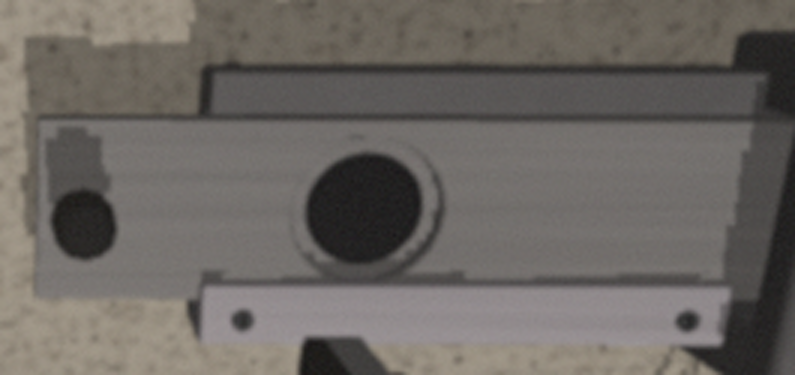

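```bash
cat > meas.py <<'E'
from h import *
np.set_printoptions(precision=2,suppress=True)
def edge(c,im,u0,u1,va,vb,z,sgn):
    g=cv2.GaussianBlur(cv2.cvtColor(im,cv2.COLOR_BGR2GRAY),(3,3),0).astype(float)
    P=[]
    for u in range(u0,u1,2):
        col=np.gradient(g[va:vb,u])*sgn; i=int(col.argmax())
        if 0<i<len(col)-1:
            a,b,d=col[i-1:i+2]; off=0.5*(a-d)/(a-2*b+d) if a-2*b+d else 0
            P.append(onz(c,u,va+i+off,z)[:2])
    P=np.array(P,np.float32)
    l=cv2.fitLine(P,cv2.DIST_HUBER,0,0.01,0.01).ravel()
    d=l[:2]*np.sign(l[1]); return d,l[2:], P
for n,near,rail,gu in(('w3',(310,500,184,196),(365,520,240,249),None),('w4',(190,400,184,196),(250,400,240,249),None)):
    c,im=load(n)
    d1,p1,_=edge(c,im,*near,20,1); d2,p2,_=edge(c,im,*rail,23,1)
    nrm=np.array([d2[1],-d2[0]])
    print(n,'near',d1,np.degrees(np.arctan2(-d1[0],d1[1])),'rail',d2,np.degrees(np.arctan2(-d2[0],d2[1])),'gap near->rail (46.4)',nrm@(p2-p1), p1,p2)
E
python3 meas.py
```

```text
w3 near [0.1 1. ] -5.574873 rail [0.1 1. ] -5.4910116 gap near->rail (46.4) 46.577713 [408.87 -41.13] [460.79  12.19]
w4 near [0.1 1. ] -5.507698 rail [0.1 1. ] -5.477427 gap near->rail (46.4) 46.58829 [410.88 -20.41] [461.01  14.32]
```

```bash
cat > meas2.py <<'E'
from h import *
np.set_printoptions(precision=2,suppress=True)
Y=np.array([np.sin(np.radians(5.5)),np.cos(np.radians(5.5))]);X=np.array([Y[1],-Y[0]])
H=[];K=[]
for n,hb,kb in(('w3',(380,190,445,245),(300,208,335,240)),('w4',(262,190,325,245),(175,208,212,240))):
    c,im=load(n); g=cv2.cvtColor(im,cv2.COLOR_BGR2GRAY)
    for nm,b,L,z in(('hole',hb,H,16.5),('knob',kb,K,39)):
        a=cv2.resize(g[b[1]:b[3],b[0]:b[2]],None,fx=4,fy=4,interpolation=cv2.INTER_CUBIC)
        m=(a<60).astype(np.uint8)
        cs,_=cv2.findContours(m,cv2.RETR_EXTERNAL,cv2.CHAIN_APPROX_NONE); k=max(cs,key=cv2.contourArea)
        e=cv2.fitEllipse(k); u=b[0]+(e[0][0]+.5)/4-.5; v=b[1]+(e[0][1]+.5)/4-.5
        L.append(ray(c,u,v)); p=onz(c,u,v,z)
        P=np.array([onz(c,b[0]+(q[0][0]+.5)/4-.5,b[1]+(q[0][1]+.5)/4-.5,z)[:2] for q in k]); 
        print(n,nm,(u,v),np.array(e[1])/4,p,'ext X,Y',np.ptp(P@X),np.ptp(P@Y), 'ctr',(P@X).max()/2+(P@X).min()/2,(P@Y).max()/2+(P@Y).min()/2)
for L in(H,K): print(tri(L))
c,im=load('w4');
railx=np.array([461.01,14.32])@X; print('railx',railx,'midline',railx-20.4)
for nm,u,v,z in(('rail out end',239.3,253,23),('rail in end',414.3,253,23),('ringL',267.7,218.7,20),('ringR',317.7,218.7,20)):
    p=onz(c,u,v,z);print(nm,p,p[:2]@X,p[:2]@Y)
c,im=load('w3')
for nm,u,v,z in(('rail out end',290+201/3,250,23),('rail in end',290+728/3,250,23),('ringL',290+293/3,219,20),('ringR',290+442/3,219,20)):
    p=onz(c,u,v,z);print(nm,p,p[:2]@X,p[:2]@Y)
E
python3 meas2.py
```

```text
w3 hole (410.8501281738281, 219.15430641174316) [35.05 38.78] [436.65 -22.01  16.5 ] ext X,Y 32.183910155017315 31.891459643563515 ctr 437.178790376781 19.975158997465915
w3 knob (317.43677711486816, 224.09993934631348) [20.4  23.14] [ 426.12 -102.1    39.  ] ext X,Y 18.76877575115435 16.220485952488012 ctr 434.04828415991176 -60.72200433117119
w4 hole (292.1550464630127, 219.10015296936035) [36.53 37.47] [436.66 -21.87  16.5 ] ext X,Y 32.39560830076846 31.64178095880707 ctr 437.12342659126006 20.07121014069143
w4 knob (192.87127304077148, 223.96798706054688) [21.22 24.13] [426.36 -98.75  39.  ] ext X,Y 19.181636343940283 17.777459378134488 ctr 434.08354501603674 -57.4751930821417
(array([436.78, -21.88,  16.12]), [np.float64(0.0010990769295545256), np.float64(0.0010990769296274489)])
(array([ 429.02, -101.51,   30.2 ]), [np.float64(0.03518773428486279), np.float64(0.03518773428485827)])
railx 457.5150902331635 midline 437.1150902331635
rail out end [460.31 -68.97  23.  ] 464.80576148235883 -24.528478244276847
rail in end [474.22  78.31  23.  ] 464.5325745681153 123.39965921499497
ringL [433.32 -42.04  20.  ] 435.35197145523375 -0.3131853180098764
ringR [437.22  -0.68  20.  ] 435.27644061959853 41.23041537643752
rail out end [457.5  -69.41  23.  ] 462.042851547513 -25.24242067856318
rail in end [471.39  78.03  23.  ] 461.74544284979055 122.85658516184962
ringL [433.5  -42.42  20.  ] 435.566607783613 -0.6749869069734818
ringR [437.37  -1.33  20.  ] 435.4854030955709 40.5975846428344
```

move_arm(rows=[-0.05,0.0,0,0,0.05,-0.1,0.02,0,0,0.05,-0.15,0.05,-0.001,0,0.05,-0.2,0.08,-0.001,0,0.05,-0.208,0.09,-0.001,0,0.05])

```text
clock: 3.48
ee_pos: [397.7, -236.2, 58.3]
orientation: [[0.099, -0.004, -0.995], [0.995, 0.0, 0.099], [0.0, -1.0, 0.004]]
wrist_force: [1.3, -0.6, -0.4]
grip_width: 0.588
```

move_arm(rows=[0,0,0,0,0.05,0,0,0,0,0.05,0,0,0,0,0.05,0,0,0,0,0.05,0,0,0,0,0.05])

```text
clock: 4.1
ee_pos: [400.5, -232.7, 60.7]
orientation: [[0.093, 0.001, -0.996], [0.996, -0.0, 0.093], [0.0, -1.0, -0.001]]
wrist_force: [-0.3, -0.4, 0.1]
grip_width: 0.587
```

Run:
```python
from h import *
c,im=shot('w5'); s,R,p=st();print(p,R,s['clock'],s['grip_width'],s['wrist_force']); print(proj(c,p),proj(c,(400.4,-233.7,23)))
```

```text
[ 400.40342563 -232.82682629   60.56932153] [[ 9.32418784e-02  5.34718419e-04 -9.95643343e-01]
 [ 9.95643486e-01 -6.15820914e-05  9.32418588e-02]
 [-1.14556600e-05 -9.99999855e-01 -5.38130941e-04]] 4.15 0.5862570778329239 [-0.52724244  0.04326611  0.22387241]
[284.28977348 269.9723172 ] [282.98029508 240.45979194]
```

View pics/w5.png

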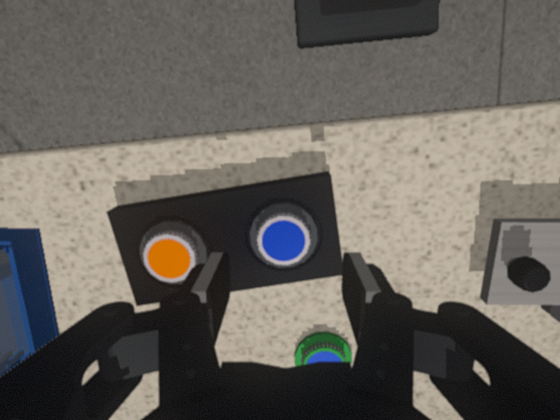

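move_arm(rows=[-0.001,0.012,0,0,0.044,-0.001,0.024,0,0,0.044,-0.001,0.034,0,0,0.044,-0.001,0.04,0,0,0.044,-0.001,0.042,0,0,0.044])

```text
clock: 4.78
ee_pos: [399.7, -234.2, 17.7]
orientation: [[0.094, -0.001, -0.996], [0.996, 0.0, 0.094], [-0.0, -1.0, 0.001]]
wrist_force: [0.5, 0.5, 0.8]
grip_width: 0.514
```

Run:
```python
from h import *
c,im=shot('w6'); s,R,p=st();print(p,s['clock'],s['grip_width'],s['wrist_force']); print(proj(c,p),proj(c,(400.4,-233.7,23)))
```

```text
[ 399.82683931 -234.15729994   17.76690091] 4.825 0.5153616763801926 [-0.45797995  0.61654654  0.06189138]
[284.52199428 270.52958131] [285.651028   276.89674831]
```

View pics/w6.png

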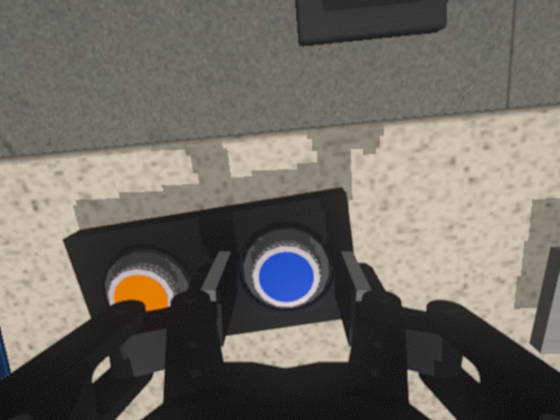

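move_arm(rows=[0,0,0,0,0.035,0,0,0,0,0.03,0,0,0,0,0.026,0,0,0,0,0.022,0,0,0,0,0.022], grip_force=30)

```text
clock: 5.45
ee_pos: [400.3, -234.2, 18.8]
orientation: [[0.094, 0.001, -0.996], [0.996, -0.0, 0.094], [-0.0, -1.0, -0.001]]
wrist_force: [-0.3, 0.8, 5.2]
grip_width: 0.325
```

Run:
```python
from h import *
s,R,p=st();print(p,s['clock'],s['grip_width'],s['wrist_force'],s['torque'])
```

```text
[ 400.34310015 -234.20065816   18.8040415 ] 5.45 0.3248802735301872 [-0.28230478  0.75808702  5.2354085 ] [ 0.47574842  0.47117641 -0.08882277]
```

move_arm(rows=[0,-0.004,0,0,0.022,0,-0.014,0,0,0.022,0,-0.03,0,0,0.022,0,-0.045,0,0,0.022,0,-0.06,0,0,0.022])

```text
clock: 6.08
ee_pos: [400.1, -234.2, 79.4]
orientation: [[0.094, 0.001, -0.996], [0.996, -0.0, 0.094], [0.0, -1.0, -0.001]]
wrist_force: [-0.5, 0.4, -0.3]
grip_width: 0.321
```

Run:
```python
from h import *
c,im=shot('w7');s,R,p=st();print(p,s['clock'],s['grip_width'],s['wrist_force'],s['torque'])
```

```text
[ 401.17151186 -234.45508716   81.1610416 ] 6.125 0.31854305541033096 [ 1.22023826 -1.0795001   2.08559518] [-0.07450064 -0.14356096 -0.06360014]
```

View pics/w7.png

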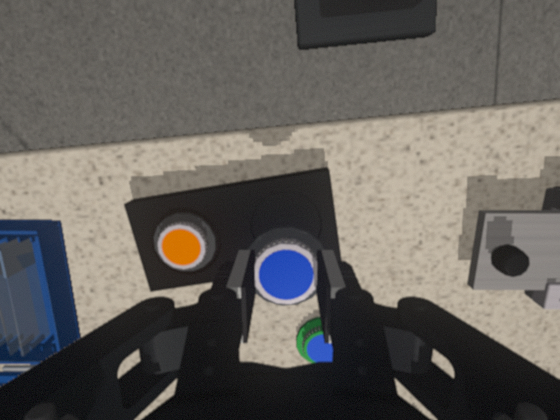

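move_arm(rows=[0.03,0,-0.002,0,0.022,0.075,0,-0.005,0,0.022,0.12,0,-0.007,0,0.022,0.165,0,-0.01,0,0.022,0.21,0,-0.012,0,0.022])

```text
clock: 6.75
ee_pos: [431.9, -24.7, 78.6]
orientation: [[0.094, 0.001, -0.996], [0.996, 0.0, 0.094], [0.0, -1.0, -0.001]]
wrist_force: [1.4, -0.4, -0.5]
grip_width: 0.321
```

move_arm(rows=[0.035,0,-0.002,0,0.022,0.05,0.01,-0.003,0,0.022,0.057,0.02,-0.003,0,0.022,0.057,0.035,-0.003,0,0.022,0.057,0.04,-0.003,0,0.022])

```text
clock: 7.38
ee_pos: [439.0, 29.1, 37.0]
orientation: [[0.095, -0.002, -0.995], [0.995, -0.001, 0.095], [-0.001, -1.0, 0.002]]
wrist_force: [-1.0, 0.4, 0.1]
grip_width: 0.322
```

```bash
cat >> h.py <<'E'
Yl=np.array([np.sin(np.radians(5.5)),np.cos(np.radians(5.5))]);Xl=np.array([Yl[1],-Yl[0]])
def L(p): p=np.asarray(p)[:2]; return np.array([p@Xl-437.1,p@Yl-20.1])  # light x, y relative to pocket centre
def rep():
    s,R,p=st(); print('t',round(s['clock'],2),'p',p.round(2),'L',L(p).round(2),'grip',round(s['grip_width']*85.4,1),'F light',np.r_[L(s['wrist_force'][:2])+[437.1,20.1],s['wrist_force'][2]].round(1),'yaw',np.degrees(np.arctan2(R[0,0],R[1,0])).round(2),'M',np.round(s['torque'],2))
E
python3 - <<'E'
from h import *
c,im=shot('w8');rep()
E
```

```text
t 7.42 p [439.05  29.13  36.9 ] L [-2.86 50.97] grip 27.3 F light [-0.3  1.2 -0.9] yaw 5.46 M [-0.04  0.05  0.02]
```

View pics/w8.png

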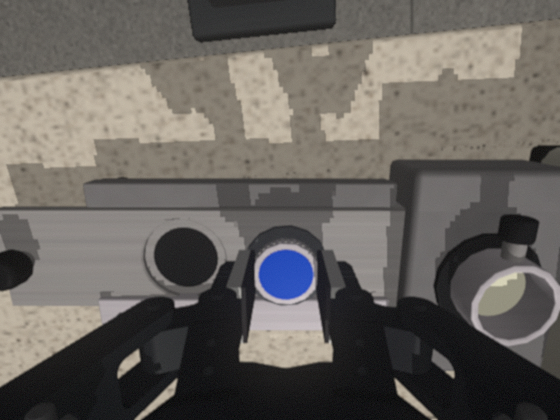

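move_arm(rows=[0,0.002,0,0,0.022,0,0.004,0,0,0.022,0,0.006,0,0,0.022,0,0.008,0,0,0.022,0,0.008,0,0,0.022])

```text
clock: 8.05
ee_pos: [440.0, 30.2, 30.2]
orientation: [[0.094, -0.0, -0.996], [0.996, -0.0, 0.094], [-0.0, -1.0, 0.0]]
wrist_force: [0.6, -0.3, -0.4]
grip_width: 0.319
```

```bash
python3 -c "
from h import *
rep()"
```

```text
t 8.05 p [440.01  30.23  30.23] L [-2.02 52.17] grip 27.2 F light [ 0.6 -0.2 -0.4] yaw 5.4 M [ 0.02  0.01 -0.01]
```

move_arm(rows=[0,0.0005,0,0,0.022,0,0.001,0,0,0.022,0,0.0015,0,0,0.022,0,0.002,0,0,0.022,0,0.0025,0,0,0.022])

```text
clock: 8.68
ee_pos: [440.1, 30.2, 27.8]
orientation: [[0.094, 0.0, -0.996], [0.996, 0.0, 0.094], [0.0, -1.0, 0.0]]
wrist_force: [-0.4, -0.4, -1.2]
grip_width: 0.32
```

move_arm(rows=[0,0.0003,0,0,0.022,0,0.0005,0,0,0.022,0,0.0008,0,0,0.022,0,0.001,0,0,0.022,0,0.001,0,0,0.022])

```text
clock: 9.3
ee_pos: [440.1, 30.3, 26.9]
orientation: [[0.094, 0.0, -0.996], [0.996, 0.0, 0.094], [0.0, -1.0, -0.0]]
wrist_force: [-0.3, -1.2, 1.8]
grip_width: 0.322
```

```bash
python3 -c "
from h import *
rep()"
```

```text
t 9.3 p [440.12  30.27  26.87] L [-1.91 52.22] grip 27.5 F light [-0.2 -1.2  1.8] yaw 5.39 M [-0.01  0.16 -0.05]
```

move_arm(rows=[0,0,0,0,0.036,0,0,0,0,0.036,0,-0.0005,0,0,0.036,0,-0.001,0,0,0.036,0,-0.0015,0,0,0.036])

```text
clock: 9.93
ee_pos: [440.1, 30.3, 28.3]
orientation: [[0.094, 0.0, -0.996], [0.996, 0.0, 0.094], [0.0, -1.0, -0.0]]
wrist_force: [-0.3, 0.4, -0.3]
grip_width: 0.42
```

```bash
python3 -c "
from h import *
c,im=shot('w9');rep()"
```

```text
t 9.97 p [440.15  30.27  28.41] L [-1.88 52.22] grip 36.3 F light [-0.6 -0.8  0.3] yaw 5.4 M [ 0.03 -0.04  0.  ]
```

View pics/w9.png

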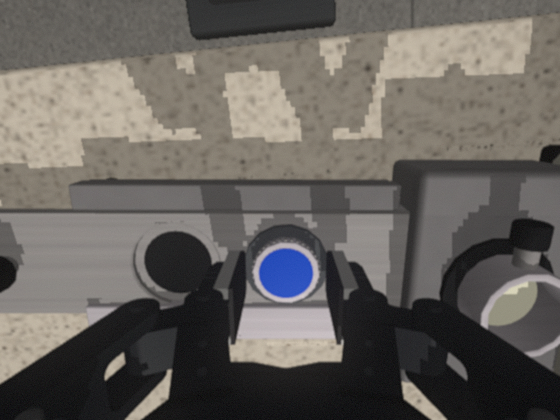

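move_arm(rows=[0,0,0,0,0.03,0,0,0,0,0.026,0,0,0,0,0.022,0,0,0,0,0.022,0,0,0,0,0.022], grip_force=25)

```text
clock: 10.6
ee_pos: [440.2, 30.3, 28.5]
orientation: [[0.094, 0.0, -0.996], [0.996, 0.0, 0.094], [0.0, -1.0, -0.0]]
wrist_force: [-2.6, 0.6, 6.0]
grip_width: 0.318
```

```bash
python3 -c "
from h import *
rep()"
```

```text
t 10.6 p [440.16  30.25  28.48] L [-1.87 52.2 ] grip 27.2 F light [-2.7  0.3  6. ] yaw 5.39 M [0.03 0.64 0.02]
```

move_arm(rows=[0,-0.0002,-0.0005,0,0.022,0,-0.0003,-0.001,0,0.022,0,-0.0003,-0.0015,0,0.022,0,-0.0003,-0.0018,0,0.022,0,-0.0003,-0.002,0,0.022])

```text
clock: 11.22
ee_pos: [442.0, 30.0, 28.5]
orientation: [[0.094, -0.0, -0.996], [0.996, -0.0, 0.094], [-0.0, -1.0, 0.0]]
wrist_force: [-1.6, 0.7, 2.9]
grip_width: 0.316
```

```bash
python3 -c "
from h import *
rep()"
```

```text
t 11.22 p [442.    30.03  28.55] L [-1.000e-02  5.215e+01] grip 27.0 F light [-1.7  0.6  2.9] yaw 5.4 M [ 0.23  0.55 -0.  ]
```

move_arm(rows=[0,0,-0.0003,0,0.022,0,0,-0.0006,0,0.022,0,0,-0.0008,0,0.022,0,0,-0.001,0,0.022,0,0,-0.001,0,0.022])

```text
clock: 11.85
ee_pos: [442.3, 29.9, 28.5]
orientation: [[0.094, -0.001, -0.996], [0.996, -0.0, 0.094], [-0.0, -1.0, 0.001]]
wrist_force: [-5.6, 3.2, 6.2]
grip_width: 0.322
```

```bash
python3 -c "
from h import *
rep()"
```

```text
t 11.85 p [442.31  29.86  28.5 ] L [ 0.31 52.02] grip 27.5 F light [-5.8  2.6  6.2] yaw 5.41 M [1.08 2.1  0.04]
```

move_arm(rows=[-0.002,-0.0002,0.0005,0,0.022,-0.006,-0.0003,0.0005,0,0.022,-0.011,-0.0003,0.0005,0,0.022,-0.016,-0.0003,0.0005,0,0.022,-0.018,-0.0003,0.0005,0,0.022])

```text
clock: 12.48
ee_pos: [440.5, 11.6, 28.8]
orientation: [[0.095, -0.001, -0.996], [0.996, -0.0, 0.095], [-0.0, -1.0, 0.001]]
wrist_force: [-4.4, 2.5, 0.8]
grip_width: 0.32
```

```bash
python3 -c "
from h import *
rep()"
```

```text
t 12.47 p [440.55  11.58  28.77] L [ 0.31 33.65] grip 27.3 F light [-4.6  2.   0.8] yaw 5.43 M [0.87 1.52 0.  ]
```

move_arm(rows=[-0.002,0.0004,0.0003,0,0.022,-0.006,0.0004,0.0003,0,0.022,-0.011,0.0004,0.0003,0,0.022,-0.016,0.0004,0.0003,0,0.022,-0.018,0.0004,0.0003,0,0.022])

```text
clock: 13.1
ee_pos: [438.8, -6.0, 28.6]
orientation: [[0.094, -0.0, -0.996], [0.996, 0.0, 0.094], [0.0, -1.0, 0.0]]
wrist_force: [-5.2, 2.7, 3.0]
grip_width: 0.321
```

```bash
python3 -c "
from h import *
c,im=shot('w10');rep()"
```

```text
t 13.15 p [438.75  -6.12  28.56] L [ 0.22 15.86] grip 27.2 F light [-4.2 -0.1  3.6] yaw 5.4 M [0.12 1.43 0.01]
```

View pics/w10.png

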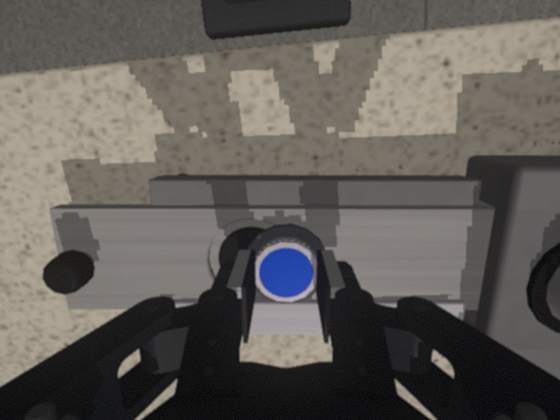

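move_arm(rows=[-0.002,0,0.0002,0,0.022,-0.005,0,0.0003,0,0.022,-0.008,0,0.0003,0,0.022,-0.011,0,0.0003,0,0.022,-0.012,0,0.0003,0,0.022])

```text
clock: 13.78
ee_pos: [437.6, -17.9, 28.5]
orientation: [[0.094, 0.0, -0.996], [0.996, 0.0, 0.094], [0.0, -1.0, -0.0]]
wrist_force: [-3.4, 2.4, 2.6]
grip_width: 0.323
```

```bash
python3 -c "
from h import *
rep()"
```

```text
t 13.78 p [437.57 -17.92  28.53] L [0.17 4.01] grip 27.6 F light [-3.7  2.   2.6] yaw 5.41 M [0.82 1.17 0.05]
```

move_arm(rows=[-0.0005,0.0002,0,0,0.022,-0.001,0.0003,0,0,0.022,-0.0015,0.0003,0,0,0.022,-0.002,0.0003,0,0,0.022,-0.002,0.0003,0,0,0.022])

```text
clock: 14.4
ee_pos: [437.5, -19.6, 28.3]
orientation: [[0.094, 0.0, -0.996], [0.996, 0.0, 0.094], [0.0, -1.0, -0.0]]
wrist_force: [-4.4, 2.7, 5.3]
grip_width: 0.319
```

```bash
python3 -c "
from h import *
rep()"
```

```text
t 14.4 p [437.47 -19.57  28.34] L [0.23 2.35] grip 27.2 F light [-4.6  2.3  5.3] yaw 5.39 M [ 1.22  1.42 -0.01]
```

move_arm(rows=[-0.0003,0,0.0002,0,0.022,-0.0006,0,0.0002,0,0.022,-0.0009,0,0.0002,0,0.022,-0.001,0,0.0002,0,0.022,-0.001,0,0.0002,0,0.022])

```text
clock: 15.02
ee_pos: [437.2, -20.7, 28.2]
orientation: [[0.094, 0.0, -0.996], [0.996, -0.0, 0.094], [0.0, -1.0, -0.0]]
wrist_force: [-1.1, 1.4, 3.6]
grip_width: 0.322
```

```bash
python3 -c "
from h import *
rep()"
```

```text
t 15.03 p [437.19 -20.7   28.21] L [0.06 1.2 ] grip 27.5 F light [-1.2  1.3  3.6] yaw 5.4 M [ 0.71  0.57 -0.02]
```

move_arm(rows=[-0.0002,0,-0.0001,0,0.022,-0.0004,0,-0.0001,0,0.022,-0.0006,0,-0.0001,0,0.022,-0.0006,0,-0.0001,0,0.022,-0.0006,0,-0.0001,0,0.022])

```text
clock: 15.65
ee_pos: [437.0, -21.3, 28.2]
orientation: [[0.094, -0.0, -0.996], [0.996, -0.0, 0.094], [-0.0, -1.0, 0.0]]
wrist_force: [-0.1, -0.4, -0.4]
grip_width: 0.316
```

```bash
python3 -c "
from h import *
rep()"
```

```text
t 15.65 p [437.02 -21.34  28.16] L [-0.05  0.55] grip 27.0 F light [-0.  -0.4 -0.4] yaw 5.4 M [ 0.02  0.1  -0.01]
```

move_arm(rows=[0,0.0005,0,0,0.022,0,0.001,0,0,0.022,0,0.0015,0,0,0.022,0,0.002,0,0,0.022,0,0.002,0,0,0.022])

```text
clock: 16.27
ee_pos: [437.0, -21.3, 26.2]
orientation: [[0.094, -0.0, -0.996], [0.996, -0.0, 0.094], [-0.0, -1.0, 0.0]]
wrist_force: [-0.2, -0.8, 0.5]
grip_width: 0.317
```

```bash
python3 -c "
from h import *
rep()"
```

```text
t 16.27 p [436.99 -21.31  26.16] L [-0.08  0.57] grip 27.1 F light [-0.1 -0.8  0.5] yaw 5.4 M [-0.14  0.06  0.06]
```

Free descent with no force: it is inside the pocket. Continue down.

move_arm(rows=[0,0.0004,0,0,0.022,0,0.0008,0,0,0.022,0,0.0012,0,0,0.022,0,0.0016,0,0,0.022,0,0.0016,0,0,0.022])

```text
clock: 16.9
ee_pos: [437.0, -21.3, 25.0]
orientation: [[0.094, 0.0, -0.996], [0.996, -0.0, 0.094], [-0.0, -1.0, -0.0]]
wrist_force: [-3.0, -0.2, 8.2]
grip_width: 0.319
```

```bash
python3 -c "
from h import *
rep()"
```

```text
t 16.9 p [437.03 -21.32  24.96] L [-0.04  0.57] grip 27.3 F light [-3.  -0.5  8.2] yaw 5.39 M [-0.02  1.03  0.01]
```

move_arm(rows=[0,-0.0005,0,0,0.026,0,-0.0008,0,0,0.036,0,-0.0008,0,0,0.042,0,-0.001,0,0,0.044,0,-0.003,0,0,0.044])

```text
clock: 17.52
ee_pos: [437.0, -21.3, 27.6]
orientation: [[0.094, -0.0, -0.996], [0.996, -0.0, 0.094], [-0.0, -1.0, 0.0]]
wrist_force: [0.2, 0.4, -0.9]
grip_width: 0.516
```

move_arm(rows=[0,-0.01,0,0,0.044,0,-0.025,0,0,0.044,0,-0.04,0,0,0.044,0,-0.04,0,0,0.044,0,-0.04,0,0,0.044])

```text
clock: 18.15
ee_pos: [436.9, -21.3, 67.6]
orientation: [[0.094, 0.0, -0.996], [0.996, 0.0, 0.094], [0.0, -1.0, -0.0]]
wrist_force: [-1.4, -0.5, -0.2]
grip_width: 0.517
```

```bash
python3 -c "
from h import *
c,im=shot('w11');rep()"
```

```text
t 18.2 p [436.73 -21.38  67.35] L [-0.33  0.47] grip 44.0 F light [-0.3  0.7  0. ] yaw 5.41 M [-0.02  0.02 -0.05]
```

View pics/w11.png

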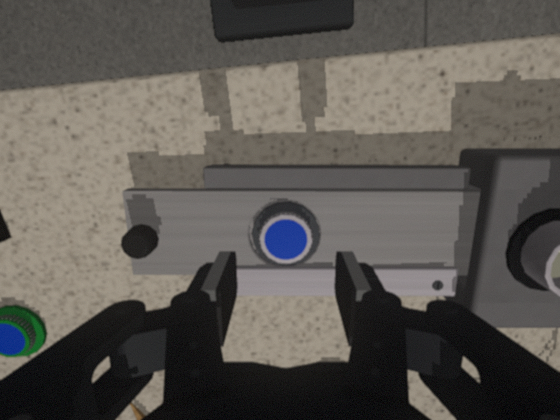

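```bash
cat > m3.py <<'E'
from h import *
import sys
def blue(n):
    c,im=load(n);hsv=cv2.cvtColor(im,cv2.COLOR_BGR2HSV);m=cv2.inRange(hsv,(108,150,100),(128,255,255));k,l,s,ce=cv2.connectedComponentsWithStats(m)
    return c,[(s[i,4],ce[i].round(1),onz(c,*ce[i],27).round(1),L(onz(c,*ce[i],27)).round(1)) for i in range(1,k) if s[i,4]>250]
def knob(n,b):
    c,im=load(n);g=cv2.cvtColor(im,cv2.COLOR_BGR2GRAY)
    a=cv2.resize(g[b[1]:b[3],b[0]:b[2]],None,fx=4,fy=4,interpolation=cv2.INTER_CUBIC)
    cs,_=cv2.findContours((a<50).astype(np.uint8),cv2.RETR_EXTERNAL,cv2.CHAIN_APPROX_NONE);k=max(cs,key=cv2.contourArea)
    q=k[:,0,:]/4+np.array(b[:2])-.375
    P=np.array([L(onz(c,*x,39)) for x in q]);(ctr,r)=cv2.minEnclosingCircle((P*100).astype(np.float32)); print('knob z39 L',np.array(ctr)/100,'r',r/100,P.min(0),P.max(0))
if __name__=='__main__':
    print(blue('w11')[1]); knob('w11',(115,215,165,262))
E
python3 m3.py
```

```text
[(np.int32(1241), array([285.4, 239. ]), array([437.1, -21. ,  27. ]), array([-0. ,  0.9])), (np.int32(599), array([ 10.3, 339.5]), array([ 486.7, -196.3,   27. ]), array([  66.2, -168.9]))]
knob z39 L [ -3.29485962 -76.26629883] r 10.467325439453125 [-12.66736321 -86.08307216] [  6.1073092  -66.67647565]
```

move_arm(rows=[-0.02,0,0,0,0.044,-0.04,0,0,0,0.044,-0.06,0,0,0,0.044,-0.0785,0,0,0,0.044,-0.0785,0,0,0,0.044])

```text
clock: 18.82
ee_pos: [429.0, -100.3, 67.0]
orientation: [[0.096, -0.001, -0.995], [0.995, -0.0, 0.096], [-0.0, -1.0, 0.001]]
wrist_force: [0.1, 0.2, 0.1]
grip_width: 0.513
```

move_arm(rows=[0,0,0,0,0.044,0,0,0,0,0.044,0,0,0,0,0.044,0,0,0,0,0.044,0,0,0,0,0.044])

```text
clock: 19.45
ee_pos: [429.7, -99.3, 67.6]
orientation: [[0.094, 0.0, -0.996], [0.996, 0.0, 0.094], [0.0, -1.0, -0.0]]
wrist_force: [0.5, 0.6, -0.7]
grip_width: 0.514
```

```bash
python3 -c "
from m3 import *
c,im=shot('w12');rep()
b=blue('w12')[1];print(b)
c1,b1=blue('w11')
print(tri([ray(c,*b[i][1]) for i in range(len(b)) if abs(b[i][3][0])<10]+[ray(c1,*b1[0][1])]))
"
```

```text
t 19.5 p [429.69 -99.36  67.65] L [  0.14 -77.82] grip 43.6 F light [-0.4 -0.3  0.2] yaw 5.39 M [-0.03  0.    0.02]
[(np.int32(1241), array([423.7, 238.7]), array([437.1, -21. ,  27. ]), array([-0. ,  0.9]))]
(array([437.16941279, -20.93063251,  26.84571156]), [np.float64(0.00496875081737743), np.float64(0.004968750817289332)])
```

View pics/w12.png

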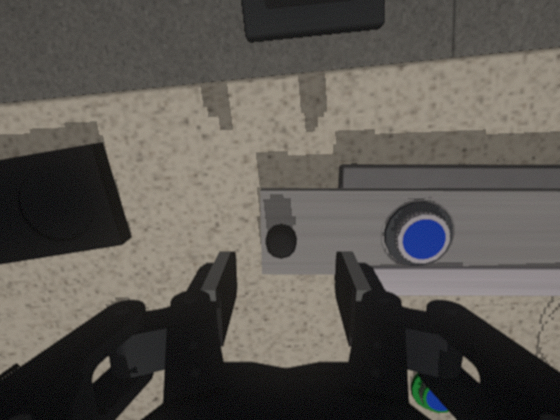

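move_arm(rows=[-0.001,0.01,0,0,0.044,-0.001,0.02,0,0,0.044,-0.001,0.03,0,0,0.044,-0.001,0.036,0,0,0.044,-0.001,0.036,0,0,0.044])

```text
clock: 20.12
ee_pos: [429.1, -100.5, 30.9]
orientation: [[0.094, -0.001, -0.996], [0.996, -0.0, 0.094], [-0.0, -1.0, 0.001]]
wrist_force: [0.5, 0.1, -0.1]
grip_width: 0.511
```

```bash
python3 -c "
from m3 import *
c,im=shot('w13');rep();s,R,p=st();print(proj(c,np.r_[436.7-7.66,-21.9-79.6,39]))
"
```

```text
t 20.18 p [ 429.45 -100.47   31.36] L [  0.   -78.94] grip 43.9 F light [0.1 0.6 0.2] yaw 5.39 M [-0.    0.03 -0.01]
[282.18166712 278.50342087]
```

View pics/w13.png

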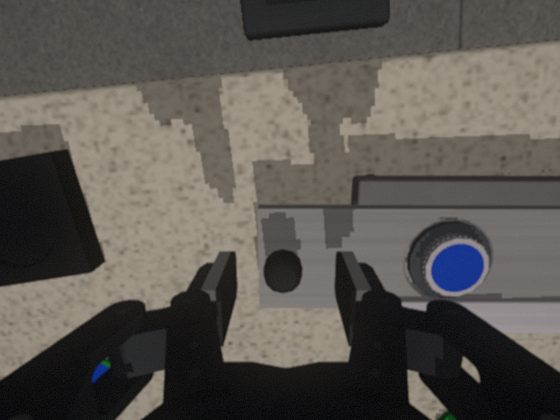

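move_arm(rows=[0,0,0,0,0.03,0,0,0,0,0.02,0,0,0,0,0.012,0,0,0,0,0.01,0,0,0,0,0.01], grip_force=50)

```text
clock: 20.8
ee_pos: [429.6, -101.3, 32.2]
orientation: [[0.094, 0.0, -0.996], [0.996, -0.001, 0.094], [-0.001, -1.0, -0.0]]
wrist_force: [-0.2, -8.4, 3.2]
grip_width: 0.16
```

```bash
python3 -c "
from m3 import *
rep()
"
```

```text
t 20.8 p [ 429.61 -101.33   32.16] L [  0.25 -79.79] grip 13.7 F light [ 0.6 -8.4  3.2] yaw 5.37 M [-3.19 -0.11  0.05]
```

move_arm(rows=[0.005,0,0,0,0.01,0.012,0,0,0,0.01,0.02,0,0,0,0.01,0.028,0,0,0,0.01,0.035,0,0,0,0.01])

```text
clock: 21.42
ee_pos: [432.7, -67.9, 32.2]
orientation: [[0.093, -0.001, -0.996], [0.996, -0.003, 0.093], [-0.003, -1.0, 0.0]]
wrist_force: [5.2, -24.7, 1.7]
grip_width: 0.158
```

```bash
python3 -c "
from m3 import *
rep()
"
```

```text
t 21.43 p [432.7  -67.87  32.17] L [  0.11 -46.19] grip 13.5 F light [  7.5 -24.1   1.7] yaw 5.34 M [-9.02 -1.78  0.04]
```

move_arm(rows=[0.008,0,-0.0003,0,0.01,0.016,0,-0.0005,0,0.01,0.024,0,-0.0005,0,0.01,0.032,0,-0.0005,0,0.01,0.04,0,-0.0005,0,0.01])

```text
clock: 22.05
ee_pos: [436.5, -28.4, 32.1]
orientation: [[0.093, -0.002, -0.996], [0.996, -0.004, 0.093], [-0.004, -1.0, 0.001]]
wrist_force: [5.4, -23.8, 5.2]
grip_width: 0.159
```

```bash
python3 -c "
from m3 import *
rep()
"
```

```text
t 22.05 p [436.49 -28.43  32.14] L [ 0.11 -6.56] grip 13.6 F light [  7.6 -23.2   5.2] yaw 5.35 M [-9.09 -1.84  0.07]
```

move_arm(rows=[0.006,0,-0.0003,0,0.01,0.013,0,-0.0006,0,0.01,0.02,0,-0.0006,0,0.01,0.027,0,-0.0006,0,0.01,0.034,0,-0.0006,0,0.01])

```text
clock: 22.68
ee_pos: [439.7, 4.9, 32.1]
orientation: [[0.093, -0.003, -0.996], [0.996, -0.005, 0.093], [-0.005, -1.0, 0.002]]
wrist_force: [4.5, -25.6, 8.1]
grip_width: 0.158
```

```bash
python3 -c "
from m3 import *
c,im=shot('w14');rep()
"
```

```text
t 22.73 p [439.83   5.51  32.08] L [ 0.18 27.54] grip 13.3 F light [  4.7 -18.8   9. ] yaw 5.37 M [-7.35 -0.9   0.05]
```

View pics/w14.png

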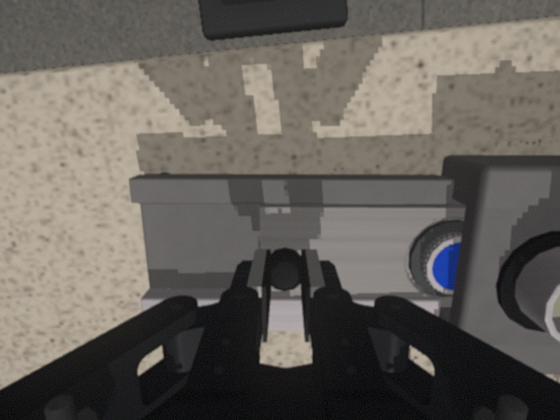

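move_arm(rows=[0.004,-0.0004,-0.0003,0,0.01,0.008,-0.0008,-0.0003,0,0.01,0.012,-0.001,-0.0003,0,0.01,0.016,-0.001,-0.0003,0,0.01,0.02,-0.001,-0.0003,0,0.01])

```text
clock: 23.35
ee_pos: [441.5, 24.5, 32.3]
orientation: [[0.094, -0.004, -0.996], [0.996, -0.005, 0.094], [-0.005, -1.0, 0.003]]
wrist_force: [8.2, -23.2, -3.9]
grip_width: 0.155
```

```bash
python3 -c "
from m3 import *
rep()
"
```

```text
t 23.35 p [441.55  24.51  32.27] L [ 0.06 46.62] grip 13.2 F light [ 10.3 -22.3  -3.9] yaw 5.39 M [-8.79 -2.86  0.12]
```

move_arm(rows=[0.002,0.0003,-0.0005,0,0.01,0.004,0.0003,-0.001,0,0.01,0.006,0.0003,-0.001,0,0.01,0.008,0.0003,-0.001,0,0.01,0.009,0.0003,-0.001,0,0.01])

```text
clock: 23.98
ee_pos: [442.4, 32.9, 32.1]
orientation: [[0.094, -0.005, -0.996], [0.996, -0.005, 0.094], [-0.006, -1.0, 0.005]]
wrist_force: [3.3, -22.7, 5.8]
grip_width: 0.16
```

```bash
python3 -c "
from m3 import *
rep()
"
```

```text
t 23.98 p [442.45  32.91  32.14] L [ 0.16 55.06] grip 13.7 F light [  5.5 -22.3   5.8] yaw 5.4 M [-8.38 -1.02  0.03]
```

move_arm(rows=[0.0006,0,0,0,0.01,0.0012,0,0,0,0.01,0.0018,0,0,0,0.01,0.0024,0,0,0,0.01,0.003,0,0,0,0.01])

```text
clock: 24.6
ee_pos: [442.7, 35.8, 32.1]
orientation: [[0.094, -0.005, -0.996], [0.996, -0.005, 0.094], [-0.006, -1.0, 0.005]]
wrist_force: [3.3, -22.3, 6.5]
grip_width: 0.161
```

```bash
python3 -c "
from m3 import *
rep()
"
```

```text
t 24.6 p [442.72  35.81  32.13] L [ 0.15 57.97] grip 13.7 F light [  5.4 -21.9   6.5] yaw 5.41 M [-8.4  -1.05  0.04]
```

move_arm(rows=[0.0005,0,0,0,0.01,0.001,0,0,0,0.01,0.0015,0,0,0,0.01,0.002,0,0,0,0.01,0.002,0,0,0,0.01])

```text
clock: 25.22
ee_pos: [442.8, 37.4, 32.1]
orientation: [[0.094, -0.005, -0.996], [0.996, -0.006, 0.094], [-0.007, -1.0, 0.005]]
wrist_force: [3.8, -25.7, 5.7]
grip_width: 0.156
```

```bash
python3 -c "
from m3 import *
rep()
"
```

```text
t 25.23 p [442.83  37.41  32.13] L [ 0.11 59.59] grip 13.3 F light [  6.3 -25.2   5.7] yaw 5.39 M [-9.37 -1.4   0.04]
```

move_arm(rows=[0.0003,0,0,0,0.01,0.0006,0,0,0,0.01,0.001,0,0,0,0.01,0.001,0,0,0,0.01,0.001,0,0,0,0.01])

```text
clock: 25.85
ee_pos: [442.8, 37.6, 32.1]
orientation: [[0.094, -0.006, -0.996], [0.996, -0.007, 0.094], [-0.008, -1.0, 0.005]]
wrist_force: [6.9, -31.2, 5.9]
grip_width: 0.162
```

```bash
python3 -c "
from m3 import *
rep()
"
```

```text
t 25.85 p [442.79  37.55  32.11] L [ 0.06 59.72] grip 13.9 F light [  9.9 -30.4   5.9] yaw 5.39 M [-11.57  -2.28   0.1 ]
```

move_arm(rows=[-0.001,0,0,0,0.01,-0.002,0,-0.0005,0,0.01,-0.003,0,-0.001,0,0.01,-0.004,0,-0.001,0,0.01,-0.004,0,-0.001,0,0.01])

```text
clock: 26.48
ee_pos: [443.1, 36.9, 32.1]
orientation: [[0.095, -0.005, -0.995], [0.995, -0.002, 0.095], [-0.003, -1.0, 0.005]]
wrist_force: [-8.0, -3.4, 9.0]
grip_width: 0.157
```

```bash
python3 -c "
from m3 import *
rep()
"
```

```text
t 26.48 p [443.14  36.94  32.09] L [ 0.46 59.15] grip 13.4 F light [-7.6 -4.1  9. ] yaw 5.46 M [-0.9   3.14  0.06]
```

move_arm(rows=[0,0,0,0,0.02,0,0,0,0,0.03,0,0,0,0,0.04,0,0,0,0,0.044,0,-0.002,0,0,0.044])

```text
clock: 27.1
ee_pos: [446.1, 38.7, 34.3]
orientation: [[0.094, -0.0, -0.996], [0.996, -0.0, 0.094], [-0.0, -1.0, 0.0]]
wrist_force: [0.1, -0.4, -0.2]
grip_width: 0.513
```

```bash
python3 -c "
from m3 import *
c,im=shot('w15');rep()
"
```

```text
t 27.15 p [446.26  38.71  34.56] L [ 3.39 61.21] grip 44.0 F light [-0.1 -0.5  0.5] yaw 5.39 M [ 0.01 -0.02 -0.02]
```

View pics/w15.png

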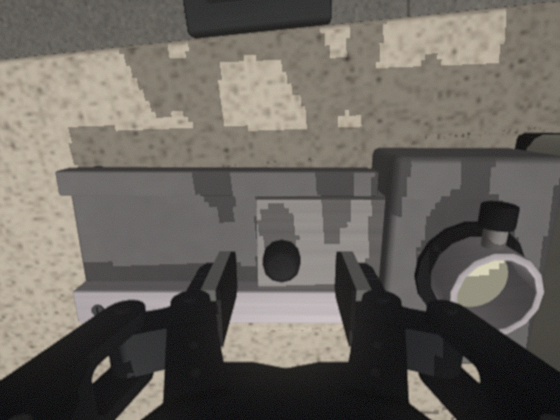

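move_arm(rows=[0,-0.02,0,0,0.044,0,-0.05,0,0,0.044,0,-0.09,0,0,0.044,0,-0.12,0,0,0.044,-0.03,-0.13,0.0,0,0.06])

```text
clock: 27.78
ee_pos: [444.7, 9.7, 166.6]
orientation: [[0.092, 0.004, -0.996], [0.996, 0.002, 0.092], [0.002, -1.0, -0.004]]
wrist_force: [-0.5, -0.6, -1.3]
grip_width: 0.697
```

move_arm(rows=[-0.03,-0.01,0,0,0.06,-0.05,-0.02,0,0,0.06,-0.05,-0.02,0,0,0.06,-0.05,-0.02,0,0,0.06,-0.05,-0.02,0,0,0.06])

```text
clock: 28.4
ee_pos: [438.5, -40.6, 183.9]
orientation: [[0.093, -0.001, -0.996], [0.996, -0.0, 0.093], [-0.0, -1.0, 0.001]]
wrist_force: [0.0, 0.6, -0.2]
grip_width: 0.705
```

```bash
python3 -c "
from m3 import *
c,im=shot('w16');rep();save(grab_frame('top'),'top1.png');save(grab_frame('scene'),'scene1.png')
a=cv2.imread('pics/w16.png')
t=cv2.imread('pics/top1.png');s=cv2.imread('pics/scene1.png')
x=cv2.resize(t[170:280,90:440],(795,250),interpolation=cv2.INTER_CUBIC);y=cv2.resize(s[150:340,130:400],(480,338),interpolation=cv2.INTER_CUBIC)
o=np.zeros((590,800,3),np.uint8);o[:250,:795]=x;o[250:588,:480]=y;cv2.imwrite('pics/fin.png',o)
"
```

```text
t 28.45 p [438.5  -40.55 183.95] L [  3.27 -18.43] grip 60.2 F light [-0.6  0.1  0.2] yaw 5.35 M [ 0.06 -0.01  0.01]
```

View pics/w16.png

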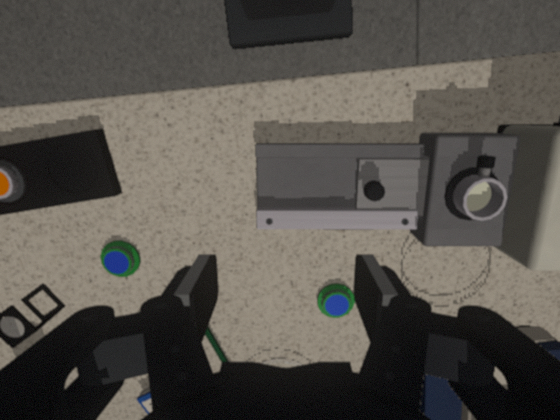

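View pics/fin.png

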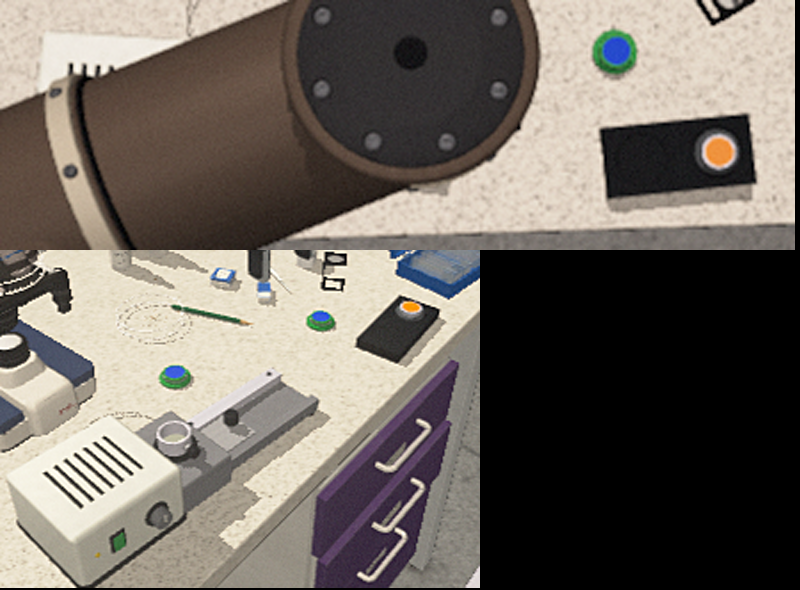

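```bash
python3 -c "
from h import *
print(manip.job_done());rep()
"
```

```text
the job is handed in; nothing more can be done
None
the job is handed in; nothing more can be done
```

The blue filter is loaded in the illuminator and the slide is pushed in to its stop. I handed the job in at about 28 s of the 72 s allowed. I saw no contact above about 33 N.

**What I did:** I gripped the blue filter by its collar and lifted it from the block. I set it flat on the slide on the gate side of the pocket, then regripped it about 1.5 mm higher. I slid it along the rail with about 1–6 N down and mostly 1–6 N sideways, a little over the suggested 4 N and 2 N. It dropped in at the expected place, and I released it. Then I gripped the knob and pushed the slide in.

**Last checks:**
- **Seating:** the tool came down 3.5 mm between contact on the slide and contact in the pocket, which is the pocket's depth. Two views put the blue glass at a height of 26.8 mm, where I expected about 27 mm for a seated filter.
- **Slide stayed put:** I gripped the knob where the start position predicted, so sliding the filter did not move the slide.
- **Slide home:** the push took 22–25 N, then rose to 30 N with almost no movement, after 139.5 mm of travel (139.2 mm expected). I eased the load off before opening, and the force never reversed, so the slide was not pulled back.
- **Surroundings:** the amber filter is still in its recess, the green look-alikes are untouched, and the arm is clear of everything.

**Not confirmed or off:** the filter is now hidden inside the gate, so I could not see it in the end position. The gripper read about 27 mm on the 30 mm collar, probably pad give. The first knob sightings were about 3 mm off because its side showed in the outline; gripping it settled its position along the slide.

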